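Sort the sprung contact probes by feel and shut the case

ROBOT

A 6-joint arm with a two-finger parallel gripper is mounted at the origin on the work surface. World frame = base frame: x ahead of the robot, y to its left, z up, the work surface at z = 0. Lengths are in m, angles in rad, forces in N, time in s.
With the tool pointing down it reaches from about 0.275 to 0.725 m from the base axis. Payload 5.6 kg.
Tool frame: the origin (TCP) lies on the centre line of the jaws, within the pads' length; the fingertips stand 14 mm ahead of it and the grasp point (between the pads) lies 5 mm behind it; z points along the fingers, y is the direction in which the jaws open and shut (so a half turn about z gives the same grasp; the last joint's range is limited). The gripper opens to 85 mm and grips with 20 to 120 N. Pads are 22 mm wide; open, the fingers measure 114 mm over their backs; the gripper's body (76 mm by 85 mm) begins 54 mm behind the grasp point. The pads swing forward as they close: fully open they stand 13 mm farther back than shut.
Start: joints at [-0.903, 0.255, 0.108, 0, -1.424, -0.285], TCP at [0.205, -0.51, 0.245] pointing down, gripper open.
Joint ranges: [-2.95, 2.95], [-1.21, 1.97], [-1.09, 1.5], [-2.87, 1.71], [-2.94, -0.07], [-3.05, 3.05]. Speed limits (rad/s): [2.57, 2.57, 3.14, 3.14, 3.14, 3.14].

INTERFACE

Orientations are given as a unit quaternion [x, y, z, w].
In Python, from bench import read_state, read_camera, finish_job gives the robot as it stands. The module is installed in compiled form; this text tells all that it offers.
- The arm moves only by the shell command python3 -m pendant 'ROWS' [FORCE]. ROWS is JSON, a list of rows, each a list of 7 numbers: the finger opening in mm, from 0 to 85.4, then the shift along the world's x, y, z in mm, then the turn, a rotation vector about the world's x, y, z in degrees. A call has 1 to 5 rows; each row is the pose to reach, as a shift and turn from the pose measured when the call began; what a row does not reach only later rows make up. A row lasts 1/8 s, in which the tool goes at most 62.5 mm and 10.7 degrees, less where a joint would pass 70% of its speed; a pose out of reach is approached as far as the arm can. A call with a gripper value outside its range is refused whole. The fingers move at their own pace and stop on an object; FORCE is the grip in N (left out, the last holds). Time passes only in rows, so rows that repeat a pose let the fingers close. It gives the time, the measured TCP pose, the force and the opening at its end, in the units of the state.
- read_state(): the state, without advancing time (a new reading comes with each control period).
- read_camera(name): name is "side" or "top" or "wrist"; returns a dict with "image" (400x640x3 uint8, red, green, blue), "K" (3x3 intrinsics, pixels), "T" (4x4, takes a point from camera to world coordinates). Camera axes: x right, y down, z forward; pixel columns grow to the right and rows downward; lengths in m; the calibration is good to about 2 mm. A picture is of the moment at which its call begins. There is no depth.
- finish_job(): hands the job in, once; it reports no verdict.
The state is a dict: "time": time; "joint_positions": joint angles; "dq": joint speeds; "joint_torque": joint torques, N m; "position": TCP position; "eef_rot": TCP orientation; "force": force on the tool from outside, world axes, zero at the start; "wrist_torque": the same for the moment, N m; "width": finger opening in m.
Only numpy, scipy, OpenCV 4.12 (cv2) and the standard library are available. Lean on these libraries where they do the work, as an engineer would, in place of code of your own. Each camera call takes 0.05 s, during which the arm holds its last target. There are 200 camera calls.

TASK

The sprung contact probes of the potato-battery kit have been mixed up: they look alike, but some have a soft spring and the others a stiff one. Feel the spring of each by pressing its foot down on the round steel plate, then stand the soft ones upright in the left bay of the green case (left as seen from the robot) and the stiff ones upright in the right bay, and gently lower the lid until it is fully shut. Leave everything else on the table where it is.

Things in the scene. Friction and masses are not known exactly. Their poses are not given: they have to be found in the camera images.
- probe_a_mid (a point): Sprung probe, loose, may be absent; starts upright on its foot. Ribbed steel barrel 30 mm across, 36 mm tall, over a broad brass disc foot 48 mm across, 5 mm thick; 50 mm tall in all, 110 g. This point: on the axis, 25 mm above the foot's underside; z up along the axis. The foot slides 8 mm into the barrel on a spring (9 mm gap when out); own weight does not move it. Springs: see plate_top.
- probe_b_mid (a point): Sprung probe, loose, may be absent; starts upright on its foot. Ribbed steel barrel 30 mm across, 36 mm tall, over a broad brass disc foot 48 mm across, 5 mm thick; 50 mm tall in all, 110 g. This point: on the axis, 25 mm above the foot's underside; z up along the axis. The foot slides 8 mm into the barrel on a spring (9 mm gap when out); own weight does not move it. Springs: see plate_top.
- probe_c_mid (a point): Sprung probe, loose, may be absent; starts upright on its foot. Ribbed steel barrel 30 mm across, 36 mm tall, over a broad brass disc foot 48 mm across, 5 mm thick; 50 mm tall in all, 110 g. This point: on the axis, 25 mm above the foot's underside; z up along the axis. The foot slides 8 mm into the barrel on a spring (9 mm gap when out); own weight does not move it. Springs: see plate_top.
- probe_d_mid (a point): Sprung probe, loose, may be absent; starts upright on its foot. Ribbed steel barrel 30 mm across, 36 mm tall, over a broad brass disc foot 48 mm across, 5 mm thick; 50 mm tall in all, 110 g. This point: on the axis, 25 mm above the foot's underside; z up along the axis. The foot slides 8 mm into the barrel on a spring (9 mm gap when out); own weight does not move it. Springs: see plate_top.
- probe_e_mid (a point): Sprung probe, loose, may be absent; starts upright on its foot. Ribbed steel barrel 30 mm across, 36 mm tall, over a broad brass disc foot 48 mm across, 5 mm thick; 50 mm tall in all, 110 g. This point: on the axis, 25 mm above the foot's underside; z up along the axis. The foot slides 8 mm into the barrel on a spring (9 mm gap when out); own weight does not move it. Springs: see plate_top.
- probe_f_mid (a point): Sprung probe, loose, may be absent; starts upright on its foot. Ribbed steel barrel 30 mm across, 36 mm tall, over a broad brass disc foot 48 mm across, 5 mm thick; 50 mm tall in all, 110 g. This point: on the axis, 25 mm above the foot's underside; z up along the axis. The foot slides 8 mm into the barrel on a spring (9 mm gap when out); own weight does not move it. Springs: see plate_top.
- case: Green open-topped case, fixed, 170 mm (its x) by 280 mm (its y) by 62 mm tall, walls, floor and the one divider 5 mm thick; the divider runs along its x at y = 0 and makes a left (+y) and a right (-y) bay, each 160 mm by about 132 mm inside and 57 mm deep. Origin: centre of the underside; x away from the robot, y to the left, z up.
- left_bay (a point): Centre of the inner floor of the left (+y) bay, for soft probes; 5 mm above the table. Axes as the case.
- right_bay (a point): Centre of the inner floor of the right (-y) bay, for stiff probes; 5 mm above the table. Axes as the case.
- lid (a joint): Lid of the case, a panel 170 by 280 by 8 mm hinged along the case's far (+x) rim: 0 is shut, positive is open (rad), range 0 to 2.1; starts open at about 2, leaning back away from the robot. A stiff hinge: it stays where it is left and takes about 0.5 to 2 N at its free edge to move.
- lid_hinge (a point): Middle of the hinge line, on the far rim of the case, level with the lid's underside, 62.5 mm above the table. The panel runs from here 170 mm along the lid's own -x, its outer face is 8 mm along the lid's own z.
- lid_handle (a point): End of the lid's black knob, 35 mm out from the outer face, in the middle of the free edge and 30 mm in from it.
- plate_top (a point): Centre of the top of the round steel test plate, 100 mm across, 12 mm thick, fixed to the table; z up. Springs: both kinds begin to give at about 1 N; a soft one then takes 0.25 N per mm more (3 N fully in), a stiff one 1.3 N per mm more (11.5 N fully in). The probes' names tell nothing of their springs.
- potato_1: Potato with two metal strips stuck in it, about 66 mm across, 80 mm tall with the strips; a bystander, leave it alone. Origin: centre of its underside.
- potato_2: Second potato with two metal strips, about 70 mm across, 80 mm tall with the strips; a bystander, leave it alone. Origin: centre of its underside.
- strip: Copper terminal strip 85 x 28 x 6 mm with two screw terminals; a bystander, leave it alone. Origin: centre of its underside.
- driver: Screwdriver 170 mm long lying on the table along its own x, the 26 mm thick handle on its -x half; a bystander, leave it alone. Origin: below its middle, on the table.
- jar: Clear jar 60 mm across, 75 mm tall; a bystander, leave it alone. Origin: centre of its underside.
- beaker: White beaker 70 mm across, 85 mm tall; a bystander, leave it alone. Origin: centre of its underside.
- washer: Steel washer 26 mm across, 4 mm thick; a bystander, leave it alone. Origin: centre of its underside.
Mind the look-alikes: they are no part of the job. Leave any pink look-alike of the part that bears probe_d_mid alone.

How it is judged:
By the outcome, as a careful person would: the job done as asked, in the order asked, and still so for the second after the job is handed in, with the robot touching nothing.
Of soft_1, stiff_1, soft_2, stiff_2, stiff_3, soft_3 only 4 to 5 are there at a start; the rules pass over those that are not, and their reading is None.
At some moment in a run one of soft_1, stiff_1, soft_2, stiff_2, stiff_3, soft_3 may be knocked a few centimetres aside while the robot is not near it.
Once in a run the grip may slacken for a moment while it holds something.
It also fails if it takes over 210 s, if anything falls off the work surface, if the arm or the gripper's body presses on something with over 40 N, if the wrist force passes 120 N, or if a joint passes its speed limit or range.

## Working session

There is one attempt and no reset: what is moved stays moved. The work goes in short steps, Python scripts to look and compute and a shell command to move; the robot and the scene stay as the last step left them, time stands still between calls to the robot, and variables do not carry over. Pictures are saved under pics/ and viewed, about 12 in all and at most 16, crops included, and the job is handed in when it is done.

```bash
ls; mkdir -p pics; python3 - <<'E'
from bench import *
import cv2,numpy as np
for n in("top","side"):
    c=read_camera(n);cv2.imwrite(f"pics/{n}0.png",c["image"][:,:,::-1]);print(n,c["K"].tolist(),np.round(c["T"],3).tolist())
s=read_state();print(s)
E
```

```text
pics
top [[387.60190568015236, 0.0, 322.37493593677993], [0.0, 387.60190568015236, 201.65020965351232], [0.0, 0.0, 1.0]] [[-0.001, -0.987, 0.162, 0.431], [-1.0, -0.001, -0.012, -0.003], [0.012, -0.162, -0.987, 0.939], [0.0, 0.0, 0.0, 1.0]]
side [[366.0108243278669, 0.0, 314.6027344934558], [0.0, 366.0108243278669, 204.49271070851555], [0.0, 0.0, 1.0]] [[-0.935, -0.249, 0.253, 0.336], [-0.355, 0.656, -0.666, 0.567], [-0.0, -0.712, -0.702, 0.71], [0.0, 0.0, 0.0, 1.0]]
{'time': 0.1, 'joint_positions': array([-9.03407028e-01,  2.55708635e-01,  1.07124016e-01, -3.87355128e-04,
       -1.42389226e+00, -2.84611406e-01]), 'dq': array([ 5.72241205e-05, -1.20238400e-03,  2.56160763e-03,  1.26741748e-03,
        8.77044670e-05,  2.17612843e-03]), 'joint_torque': array([-4.92151521e-03, -3.87604058e+01,  2.38472968e+01,  5.37807181e+00,
       -3.82657847e-03,  3.13510668e-06]), 'position': array([ 0.20531691, -0.50979417,  0.24447662]), 'eef_rot': array([-1.90194603e-01,  9.81746031e-01,  8.34649458e-04, -2.14766614e-04]), 'force': array([ 0.00640994,  0.49361676, -0.5807316 ]), 'wrist_torque': array([-0.01752245, -0.0106743 , -0.00287824]), 'width': 0.08511919934484724}
```

View pics/top0.png

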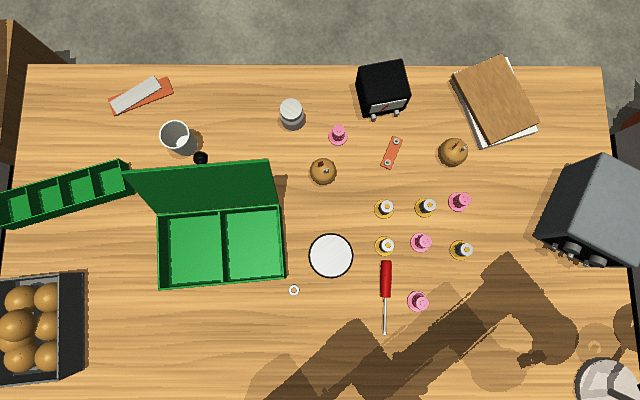

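View pics/side0.png

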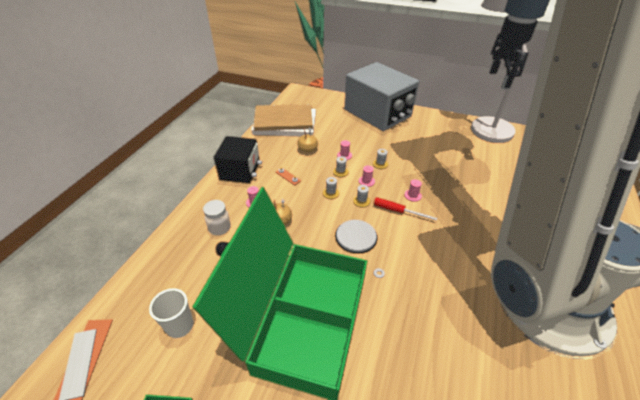

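```bash
cat > h.py <<'E'
from bench import *
import cv2,numpy as np
def ray(c,u,v):
    d=c["T"][:3,:3]@np.linalg.solve(c["K"],[u,v,1.]);return c["T"][:3,3],d/np.linalg.norm(d)
def plane(c,u,v,z):
    o,d=ray(c,u,v);return o+d*(z-o[2])/d[2]
def proj(c,p):
    q=c["K"]@(c["T"][:3,:3].T@(np.array(p)-c["T"][:3,3]));return q[:2]/q[2]
def tri(c1,p1,c2,p2):
    o1,d1=ray(c1,*p1);o2,d2=ray(c2,*p2)
    t=np.linalg.lstsq(np.c_[d1,-d2],o2-o1,rcond=None)[0];a=o1+d1*t[0];b=o2+d2*t[1]
    return (a+b)/2,np.linalg.norm(a-b)
def blobs(im,lo,hi,amin=20,amax=1e9):
    m=cv2.inRange(cv2.cvtColor(im,cv2.COLOR_RGB2HSV),np.array(lo),np.array(hi))
    n,l,s,ce=cv2.connectedComponentsWithStats(m)
    return [(s[i],ce[i]) for i in range(1,n) if amin<=s[i][4]<=amax]
E
python3 - <<'E'
from h import *
t=read_camera("top");s=read_camera("side")
crop=t["image"][180:320,320:480];cv2.imwrite("pics/crop.png",np.hstack([cv2.resize(crop,(480,420),interpolation=0)])[:,:,::-1])
h=cv2.cvtColor(t["image"],cv2.COLOR_RGB2HSV)
for p in [(384,208),(375,208),(377,212),(426,206),(426,215),(331,256),(300,230),(386,230)]: print(p,h[p[1],p[0]])
for nm,c in(("t",t),("s",s)):
    print(nm,"green");[print(b[0],b[1].round(1)) for b in blobs(c["image"],(50,80,30),(75,255,255),300)]
    print("grey");[print(b[0],b[1].round(1)) for b in blobs(c["image"],(0,0,90),(180,50,255),20,4000) if b[0][1]>140]
    print("brass");[print(b[0],b[1].round(1)) for b in blobs(c["image"],(15,150,130),(30,255,255),20,1500) if b[0][1]>140]
E
```

```text
(384, 208) [ 90   3 228]
(375, 208) [ 21 172 194]
(377, 212) [ 20 171 192]
(426, 206) [ 12   6 220]
(426, 215) [ 21 170 224]
(331, 256) [ 30   4 235]
(300, 230) [ 17 125 215]
(386, 230) [ 17 131 209]
t green
[    0   159   287   131 20744] [176.6 215.4]
grey
[384 159   7   7  26] [387.  162.4]
[423 199  13  12 100] [429.1 204.6]
[381 200  12  13 102] [386.5 206.1]
[ 310  235   42   42 1394] [330.4 255.4]
[381 239  13  13 106] [387.  244.9]
[460 243  13  13 105] [466.1 249.1]
[568 243  14  10  77] [574.9 246.9]
[568 253   6   5  21] [570.5 255. ]
[594 256  13  10  76] [600.4 260.2]
[  0 273  59   8 111] [ 29.2 276.6]
[  0 276  59 111 469] [ 43.8 323.9]
[289 285  10  11  69] [293.4 289.7]
[383 298   4  37  81] [384.4 316.6]
[ 579  359   61   41 1824] [607.1 381.4]
[ 30 366   8   4  20] [ 34.  367.8]
brass
[312 159  23  22 312] [322.7 170.1]
[374 199  20  20 138] [381.2 210.4]
[415 198  19  20 128] [421.5 209. ]
[375 236  20  20 144] [381.7 246.6]
[450 240  17  20 135] [456.2 250.4]
[ 34 285  23  27 435] [ 45.5 298.2]
[  5 288  26  23 380] [ 16.8 299. ]
[   0  313   30   59 1115] [ 13.1 342.5]
[ 35 313  22  27 373] [ 46.6 326.9]
[ 35 344  21  27 418] [ 45.6 357.3]
s green
[298   0  26  50 590] [314.1  22.7]
[  193   187   174   213 20709] [283.3 303.7]
grey
[248 143  14  34 174] [253.3 159.5]
[377 149  10  15  90] [381.6 155.8]
[337 156  10  16 103] [340.8 163.4]
[327 177  10  16 104] [330.9 184.5]
[358 185  10  16 108] [362.4 192. ]
[203 200  26  35 648] [216.1 216.6]
[405 209  32  11  56] [420.3 214. ]
[336 220  41  32 999] [356.  235.2]
[374 269  10   9  55] [378.6 272.7]
[ 149  289   44   48 1516] [171.7 311.8]
[  59  330   37   70 1465] [ 77.7 365.3]
brass
[373 160  15   9  59] [379.7 164.8]
[334 169  14   8  62] [340.4 173.1]
[323 190  16   9  74] [330.5 194.5]
[354 197  16  10  82] [361.2 202.7]
```

View pics/crop.png

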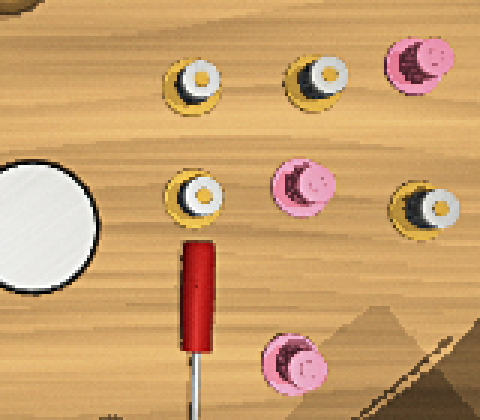

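```bash
python3 - <<'E'
from h import *
t=read_camera("top");s=read_camera("side")
T=[(387,206),(429,204.7),(387,245),(466,249)]
S=[(332,180.5),(342,159.5),(363,188.5),(382,152.5)]
for a,b in zip(T,S):
    p,e=tri(t,a,s,b);print(p.round(3),round(e,4),"plane",plane(t,*a,.05).round(3),proj(s,plane(t,*a,.05)).round(1))
p,e=tri(t,(330.8,255.8),s,(356.3,235));print("plate",p.round(3),e,plane(t,330.8,255.8,.012))
for nm,uv in dict(nl=(158,290),nr=(286,277),fr=(281,205),fl=(157,208)).items(): print(nm,plane(t,*uv,.062).round(3))
cv2.imwrite("pics/case.png",cv2.resize(t["image"][140:310,100:340],(800,567),interpolation=cv2.INTER_CUBIC)[:,:,::-1])
E
```

```text
[ 0.565 -0.164  0.049] 0.0042 plane [ 0.567 -0.164  0.05 ] [330.5 180.1]
[ 0.568 -0.262  0.051] 0.0046 plane [ 0.57  -0.262  0.05 ] [340.4 159.4]
[ 0.476 -0.162  0.05 ] 0.0027 plane [ 0.477 -0.161  0.05 ] [362.  188.4]
[ 0.466 -0.344  0.046] 0.0032 plane [ 0.468 -0.342  0.05 ] [381.1 151.5]
plate [ 0.453 -0.034  0.007] 0.0011434977167857356 [ 0.45337583 -0.03407361  0.012     ]
nl [0.378 0.348 0.062]
nr [0.406 0.067 0.062]
fr [0.567 0.081 0.062]
fl [0.56  0.363 0.062]
```

View pics/case.png

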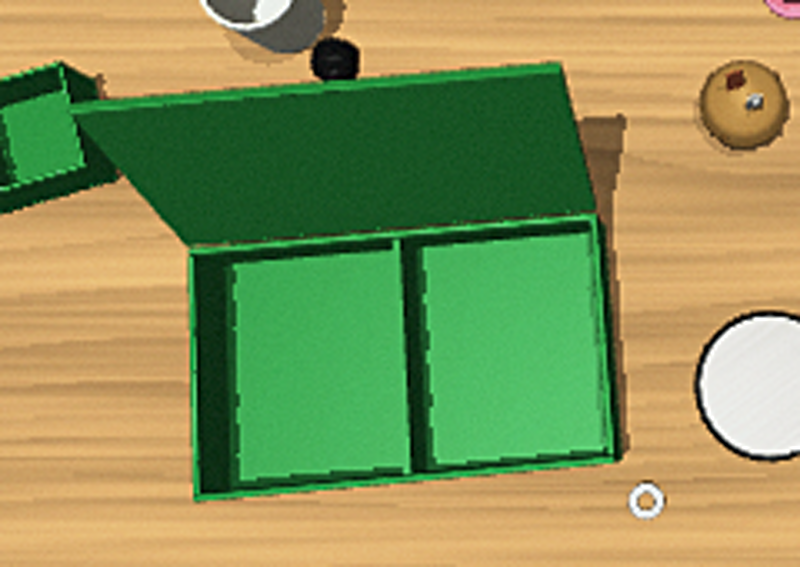

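```bash
python3 -m pendant '[[70,160,200,-20,0,0,-22],[70,160,200,-20,0,0,-22],[70,160,200,-20,0,0,-22],[70,160,200,-20,0,0,-22],[70,160,200,-20,0,0,-22]]' 60; python3 -m pendant '[[60,82,149,-50,0,0,0],[60,82,149,-50,0,0,0],[60,82,149,-50,0,0,0],[60,82,149,-50,0,0,0],[60,82,149,-50,0,0,0]]'; python3 - <<'E'
from h import *
w=read_camera("wrist");cv2.imwrite("pics/w0.png",w["image"][:,:,::-1])
st=read_state();print(st["position"],st["eef_rot"],st["force"],w["T"].round(3).tolist(),w["K"][0])
E
```

```text
time: 0.92
position: [0.3668, -0.3076, 0.2248]
eef_rot: [-0.001, 1.0, 0.001, 0.0]
force: [0.2, -1.2, -0.2]
width: 0.0701
time: 1.55
position: [0.4488, -0.1587, 0.175]
eef_rot: [-0.001, 1.0, 0.0, 0.0]
force: [-0.3, 0.1, -0.1]
width: 0.06
[ 0.448713   -0.1591367   0.17515437] [-8.52034980e-04  9.99999524e-01  3.96711477e-04  2.62730331e-04] [ 0.82949203 -0.59774876  0.2886048 ] [[-0.004, 0.966, 0.26, 0.384], [1.0, 0.003, 0.002, -0.158], [0.001, 0.26, -0.966, 0.305], [0.0, 0.0, 0.0, 1.0]] [352.9045981    0.         316.56170571]
```

View pics/w0.png

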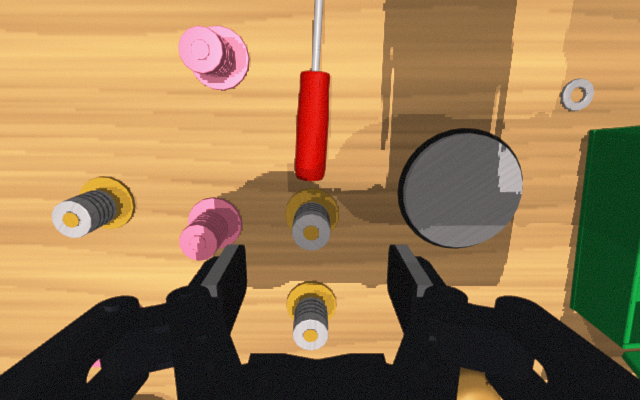

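```bash
python3 - <<'E'
from h import *
w=read_camera("wrist");t=read_camera("top")
for n,a,b,z in(("P3",(311,232),(387,245),.05),("P1",(311,333),(387,206),.05),("P4",(71,218),(466,249),.05),("plate",(461,187),(330.8,255.8),.012)):
    p,e=tri(w,a,t,b);print(n,plane(w,*a,z).round(4),p.round(4),round(e,4))
E
```

```text
P3 [ 0.4779 -0.1623  0.05  ] [ 0.4771 -0.1618  0.0514] 0.0012
P1 [ 0.5672 -0.1625  0.05  ] [ 0.5667 -0.1631  0.0511] 0.0014
P4 [ 0.467  -0.3442  0.05  ] [ 0.4671 -0.3424  0.0515] 0.0017
plate [ 0.451 -0.035  0.012] [ 0.4527 -0.0338  0.0083] 0.0017
```

```bash
python3 -m pendant '[[60,29,-3,-60,0,0,0],[60,29,-3,-100,0,0,0],[60,29,-3,-125,0,0,0],[60,29,-3,-141,0,0,0],[60,29,-3,-141,0,0,0]]' 60; python3 -m pendant '[[20,0,0,0,0,0,0],[20,0,0,0,0,0,0],[20,0,0,0,0,0,0],[20,0,0,0,0,0,0]]' 60; python3 -m pendant '[[20,0,0,20,0,0,0],[20,0,0,46,0,0,0],[20,0,0,46,0,0,0],[20,0,0,46,0,0,0]]' 60
```

```text
time: 2.33
position: [0.4765, -0.1633, 0.0335]
eef_rot: [0.001, 1.0, 0.001, -0.001]
force: [0.0, -1.1, -0.5]
width: 0.0602
time: 2.82
position: [0.477, -0.1636, 0.0341]
eef_rot: [0.0, 1.0, 0.0, -0.0]
force: [0.1, -1.3, 1.0]
width: 0.0284
time: 3.32
position: [0.4764, -0.1632, 0.0793]
eef_rot: [0.001, 1.0, 0.001, -0.001]
force: [-0.5, 0.2, -1.2]
width: 0.0285
```

```bash
python3 -m pendant '[[20,-8,43,0,0,0,0],[20,-16,86,0,0,0,0],[20,-24,129,0,0,0,0],[20,-24,129,-15,0,0,0],[20,-24,129,-26,0,0,0]]'; for i in 1 2 3; do python3 -m pendant '[[20,0,0,-4,0,0,0],[20,0,0,-4,0,0,0]]'|egrep 'pos|force'; done;  python3 -m pendant '[[20,0,0,0,0,0,0],[20,0,0,0,0,0,0]]'
```

```text
time: 3.95
position: [0.4514, -0.0339, 0.0519]
eef_rot: [0.0, 1.0, 0.001, -0.002]
force: [-0.3, -0.7, -2.0]
width: 0.0286
position: [0.451, -0.0344, 0.0474]
force: [-0.3, -1.2, -0.9]
position: [0.4516, -0.0345, 0.0439]
force: [-1.7, 1.7, 5.0]
position: [0.4518, -0.0346, 0.0406]
force: [-3.5, 1.8, 8.4]
time: 4.95
position: [0.4518, -0.0346, 0.0414]
eef_rot: [0.001, 1.0, 0.001, -0.001]
force: [-3.4, 1.5, 7.3]
width: 0.0283
```

```bash
python3 -m pendant '[[20,0,0,40,0,0,0],[20,0,0,80,0,0,0],[20,20,50,85,0,0,0],[20,40,110,85,0,0,0],[20,66,185,85,0,0,0]]';python3 -m pendant '[[20,0,5,0,0,0,0],[20,0,5,0,0,0,0],[20,0,5,0,0,0,0]]'; python3 - <<'E'
from h import *
w=read_camera("wrist");cv2.imwrite("pics/w1.png",w["image"][:,:,::-1])
E
```

```text
time: 5.58
position: [0.5123, 0.1353, 0.1266]
eef_rot: [0.001, 1.0, 0.001, -0.001]
force: [1.6, -0.5, -0.3]
width: 0.0284
time: 5.95
position: [0.5119, 0.1391, 0.1266]
eef_rot: [0.002, 1.0, 0.0, -0.001]
force: [0.8, -0.4, -1.0]
width: 0.0284
```

View pics/w1.png

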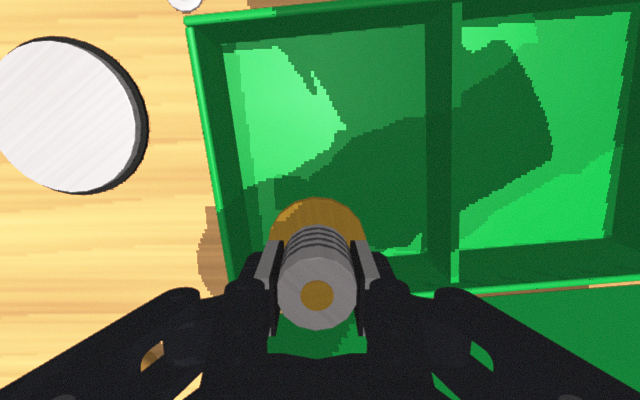

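```bash
python3 - <<'E'
from h import *
w=read_camera("wrist");t=read_camera("top")
print(plane(w,188,20,.062).round(4),tri(w,(188,20),t,(286,278)))
print("divider near",plane(w,457,3,.062).round(4))
print("divider/far wall top",plane(w,452,285,.062).round(4))
E
```

```text
[0.4054 0.0758 0.062 ] (array([0.40205335, 0.06911267, 0.04274326]), np.float64(0.001640687605325818))
divider near [0.3981 0.2102 0.062 ]
divider/far wall top [0.5532 0.2225 0.062 ]
```

```bash
python3 -m pendant '[[20,2,8,-25,0,0,0],[20,2,8,-50,0,0,0],[20,2,8,-72,0,0,0],[20,2,8,-82,0,0,0],[20,2,8,-84,0,0,0]]';python3 -m pendant '[[20,0,0,-1,0,0,0],[50,0,0,-1,0,0,0],[50,0,0,-1,0,0,0],[50,0,0,-1,0,0,0]]'; python3 -m pendant '[[50,0,0,20,0,0,0],[50,0,0,60,0,0,0],[60,0,0,100,0,0,0],[60,-10,-60,110,0,0,0],[60,-20,-120,110,0,0,0]]';python3 - <<'E'
from h import *
w=read_camera("wrist");t=read_camera("top");cv2.imwrite("pics/wt2.png",np.vstack([w["image"][:,:,::-1][100:],t["image"][130:330,:,::-1]]))
for b in blobs(t["image"],(0,0,90),(180,50,255),60,150): print(b[0],plane(t,b[0][0]+b[0][2]/2,b[0][1]+b[0][3]/2,.05).round(3))
E
```

```text
time: 6.72
position: [0.5141, 0.1468, 0.0427]
eef_rot: [0.002, 1.0, 0.0, -0.001]
force: [0.3, 0.8, -0.7]
width: 0.0283
time: 7.22
position: [0.5144, 0.1469, 0.0421]
eef_rot: [0.002, 1.0, 0.001, -0.001]
force: [0.4, 0.1, -0.5]
width: 0.0505
time: 7.85
position: [0.4948, 0.0263, 0.1535]
eef_rot: [0.001, 1.0, 0.001, 0.001]
force: [1.1, -0.1, -0.1]
width: 0.0597
[423 199  13  12  96] [ 0.57  -0.263  0.05 ]
[380 200  13  13 104] [ 0.566 -0.163  0.05 ]
[460 243  13  13 105] [ 0.467 -0.343  0.05 ]
[569 243  13  10  74] [ 0.47  -0.595  0.05 ]
[594 256  13  10  76] [ 0.44 -0.65  0.05]
[  0 273  59   8 110] [0.406 0.64  0.05 ]
[383 298   4  37  81] [ 0.319 -0.153  0.05 ]
```

View pics/wt2.png

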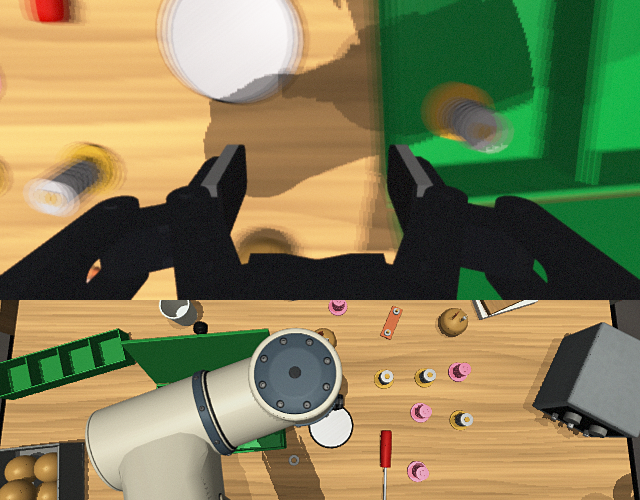

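```bash
python3 -m pendant '[[60,20,-50,0,0,0,0],[60,40,-110,0,0,0,0],[60,60,-160,0,0,0,0],[60,72,-190,-20,0,0,0],[60,72,-190,-40,0,0,0]]' 60;python3 -m pendant '[[60,0,0,0,0,0,0],[60,0,0,0,0,0,0]]'; python3 - <<'E'
from h import *
w=read_camera("wrist");print(read_state()["position"])
for b in blobs(w["image"],(0,0,90),(180,60,255),200,5000): print(b[0],plane(w,b[0][0]+b[0][2]/2,b[0][1]+b[0][3]/2,.05).round(3))
cv2.imwrite("pics/w3.png",w["image"][:,:,::-1])
E
```

```text
time: 8.57
position: [0.5658, -0.1689, 0.1117]
eef_rot: [0.006, 1.0, 0.0, -0.001]
force: [-0.7, 1.1, 0.6]
width: 0.0599
time: 8.82
position: [0.5663, -0.1688, 0.1126]
eef_rot: [0.005, 1.0, 0.0, -0.0]
force: [1.1, -0.4, 0.0]
width: 0.0601
[ 0.56645132 -0.16865831  0.11292603]
[ 301  197   51   53 1720] [ 0.567 -0.162  0.05 ]
[ 127  204   57   53 1830] [ 0.57  -0.261  0.05 ]
[396 245  22  21 212] [ 0.587 -0.115  0.05 ]
[301 341  20  18 223] [ 0.652 -0.172  0.05 ]
```

View pics/w3.png

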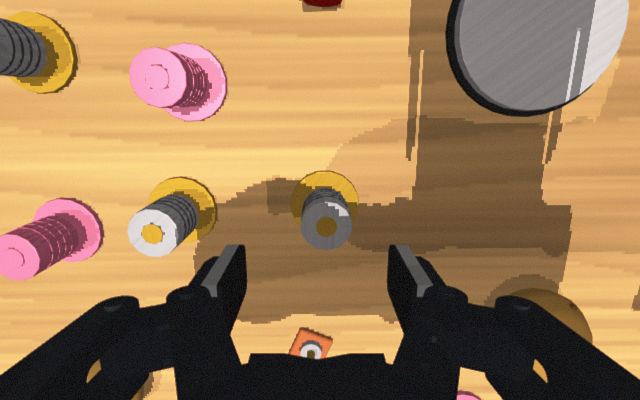

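```bash
python3 -m pendant '[[60,1,6,-20,0,0,0],[60,1,6,-50,0,0,0],[60,1,6,-70,0,0,0],[60,1,6,-79,0,0,0],[60,1,6,-79,0,0,0]]' 60; python3 -m pendant '[[20,0,0,0,0,0,0],[20,0,0,0,0,0,0],[20,0,0,0,0,0,0],[20,0,0,0,0,0,0]]' 60; python3 -m pendant '[[20,0,0,20,0,0,0],[20,0,0,46,0,0,0],[20,-38,43,46,0,0,0],[20,-76,86,46,0,0,0],[20,-115,129,46,0,0,0]]' 60;python3 -m pendant '[[20,0,0,0,0,0,0],[20,0,0,-15,0,0,0],[20,0,0,-28,0,0,0],[20,0,0,-28,0,0,0]]'
```

```text
time: 9.5
position: [0.5677, -0.1624, 0.0344]
eef_rot: [0.005, 1.0, 0.0, 0.0]
force: [-1.3, 0.2, 0.1]
width: 0.0595
time: 10.0
position: [0.5685, -0.1625, 0.0351]
eef_rot: [0.005, 1.0, -0.0, 0.001]
force: [-0.0, 0.2, 2.5]
width: 0.0285
time: 10.62
position: [0.4518, -0.0327, 0.0806]
eef_rot: [0.005, 1.0, -0.0, 0.001]
force: [-0.4, 1.6, -0.4]
width: 0.0288
time: 11.12
position: [0.451, -0.0332, 0.0514]
eef_rot: [0.006, 1.0, -0.0, -0.001]
force: [0.0, -0.3, -0.1]
width: 0.0284
```

```bash
for i in 1 2 3; do python3 -m pendant '[[20,0,0,-4,0,0,0],[20,0,0,-4,0,0,0]]'|egrep 'pos|force'; done;  python3 -m pendant '[[20,0,0,0,0,0,0],[20,0,0,0,0,0,0]]'
```

```text
position: [0.4515, -0.0334, 0.0476]
force: [-0.3, -1.4, 1.5]
position: [0.4517, -0.0335, 0.044]
force: [-2.2, 0.3, 6.7]
position: [0.4518, -0.0335, 0.0407]
force: [-3.6, 1.8, 10.9]
time: 12.12
position: [0.4517, -0.0335, 0.0415]
eef_rot: [0.005, 1.0, -0.001, 0.0]
force: [-3.9, 1.5, 9.2]
width: 0.0283
```

```bash
python3 -m pendant '[[20,0,0,40,0,0,0],[20,0,0,80,0,0,0],[20,0,60,85,0,0,0],[20,-2,120,85,0,0,0],[20,-4,178,85,0,0,0]]';python3 -m pendant '[[20,0,0,0,0,0,0],[20,0,0,-30,0,0,0],[20,0,0,-60,0,0,0],[20,0,0,-78,0,0,0],[20,0,0,-81,0,0,0]]'
```

```text
time: 12.75
position: [0.4473, 0.1463, 0.1265]
eef_rot: [0.006, 1.0, -0.0, 0.0]
force: [1.0, -0.8, -0.5]
width: 0.0285
time: 13.38
position: [0.4464, 0.1451, 0.0442]
eef_rot: [0.006, 1.0, -0.001, -0.001]
force: [0.8, -0.3, -0.7]
width: 0.0284
```

```bash
python3 -m pendant '[[20,0,0,-3,0,0,0],[20,0,0,-3,0,0,0],[50,0,0,-3,0,0,0],[50,0,0,-3,0,0,0],[50,0,0,-3,0,0,0]]'; python3 -m pendant '[[50,0,0,20,0,0,0],[50,0,0,60,0,0,0],[60,0,0,100,0,0,0],[60,5,-60,110,0,0,0],[60,10,-120,110,0,0,0]]'; python3 -m pendant '[[60,20,-55,0,0,0,0],[60,50,-110,0,0,0,0],[60,75,-165,0,0,0,0],[60,95,-220,0,0,0,0],[60,110,-270,-20,0,0,0]]'; python3 -m pendant '[[60,5,-19,-20,0,0,0],[60,5,-19,-20,0,0,0],[60,5,-19,-20,0,0,0]]'; python3 - <<'E'
from h import *
w=read_camera("wrist");t=read_camera("top");print(read_state()["position"])
for b in blobs(w["image"],(0,0,90),(180,60,255),200,5000): print(b[0],plane(w,b[0][0]+b[0][2]/2,b[0][1]+b[0][3]/2,.05).round(3))
print("top")
for b in blobs(t["image"],(0,0,90),(180,50,255),60,150): print(b[0],plane(t,b[0][0]+b[0][2]/2,b[0][1]+b[0][3]/2,.05).round(3))
cv2.imwrite("pics/wt4.png",np.vstack([w["image"][:,:,::-1][:350],t["image"][130:330,:,::-1]]))
E
```

```text
time: 14.0
position: [0.4466, 0.1452, 0.0415]
eef_rot: [0.006, 1.0, -0.001, -0.001]
force: [0.1, -0.3, -0.0]
width: 0.05
time: 14.62
position: [0.4574, 0.0246, 0.153]
eef_rot: [0.005, 1.0, -0.001, 0.001]
force: [1.5, -0.7, 0.5]
width: 0.06
time: 15.25
position: [0.569, -0.2479, 0.1342]
eef_rot: [0.005, 1.0, -0.001, 0.003]
force: [-0.2, 0.3, 0.4]
width: 0.0597
time: 15.62
position: [0.5742, -0.2666, 0.1147]
eef_rot: [0.005, 1.0, -0.001, 0.003]
force: [-0.6, -0.4, 0.6]
width: 0.0595
[ 0.57451592 -0.26615265  0.11542223]
[ 131    0   65   54 2151] [ 0.471 -0.342  0.05 ]
[624   0  16  74 880] [ 0.478 -0.106  0.05 ]
[306  29  73  76 899] [ 0.491 -0.252  0.05 ]
[ 322   29   54   59 2400] [ 0.487 -0.248  0.05 ]
[ 297  188   52   53 1661] [ 0.571 -0.262  0.05 ]
[131 378  29  22 323] [ 0.692 -0.381  0.05 ]
top
[453 111  13  56  87] [ 0.73  -0.343  0.05 ]
[247 223  12  13 101] [0.512 0.145 0.05 ]
[460 243  13  13 106] [ 0.467 -0.343  0.05 ]
[568 243  14  10  76] [ 0.47  -0.594  0.05 ]
[246 253  13  13 109] [0.444 0.145 0.05 ]
[594 256  13  10  78] [ 0.44 -0.65  0.05]
[  0 273  59   8 112] [0.406 0.64  0.05 ]
```

View pics/wt4.png

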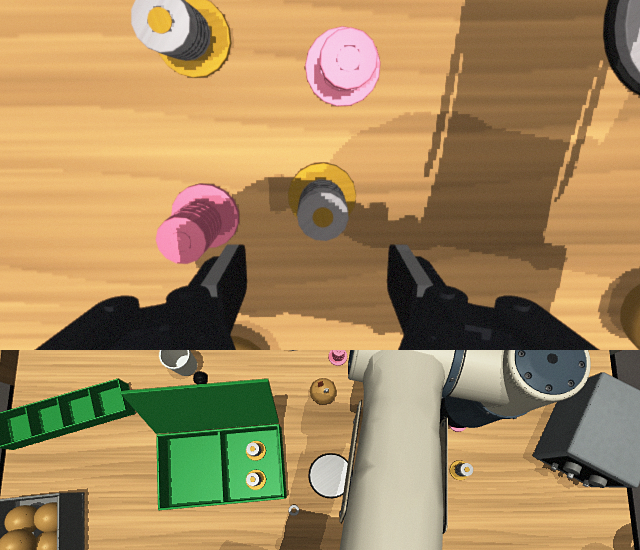

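```bash
python3 -m pendant '[[54,-3,4,-20,0,0,0],[54,-3,4,-50,0,0,0],[54,-3,4,-72,0,0,0],[54,-3,4,-81,0,0,0],[54,-3,4,-81,0,0,0]]' 60; python3 -m pendant '[[20,0,0,0,0,0,0],[20,0,0,0,0,0,0],[20,0,0,0,0,0,0],[20,0,0,0,0,0,0]]' 60; python3 -m pendant '[[20,0,0,30,0,0,0],[20,0,0,65,0,0,0],[20,-30,50,65,0,0,0],[20,-60,100,65,0,0,0],[20,-90,150,65,0,0,0]]' 60; python3 -m pendant '[[20,-29,78,0,0,0,0],[20,-29,78,0,0,0,0],[20,-29,78,-20,0,0,0],[20,-29,78,-46,0,0,0],[20,-29,78,-46,0,0,0]]'
```

```text
time: 16.35
position: [0.5717, -0.2618, 0.0349]
eef_rot: [0.004, 1.0, -0.002, 0.004]
force: [-1.0, -0.1, -0.0]
width: 0.0539
time: 16.85
position: [0.5723, -0.2619, 0.0354]
eef_rot: [0.004, 1.0, -0.002, 0.004]
force: [0.2, 0.1, 1.1]
width: 0.0285
time: 17.48
position: [0.4806, -0.1107, 0.0999]
eef_rot: [0.004, 1.0, -0.002, 0.004]
force: [-0.0, 1.5, -0.4]
width: 0.0284
time: 18.1
position: [0.4495, -0.0331, 0.0523]
eef_rot: [0.004, 1.0, -0.002, 0.001]
force: [-0.5, 0.4, -0.9]
width: 0.0281
```

```bash
for i in 1 2 3; do python3 -m pendant '[[20,0,0,-4,0,0,0],[20,0,0,-4,0,0,0]]'|egrep 'pos|force'; done;  python3 -m pendant '[[20,0,0,0,0,0,0],[20,0,0,0,0,0,0]]'
```

```text
position: [0.4499, -0.0332, 0.0489]
force: [-0.1, -0.3, 1.0]
position: [0.4502, -0.0332, 0.0452]
force: [-0.6, -0.3, 1.5]
position: [0.4504, -0.0332, 0.0412]
force: [-0.4, -0.1, 1.8]
time: 19.1
position: [0.4503, -0.0332, 0.0412]
eef_rot: [0.004, 1.0, -0.002, 0.002]
force: [-0.5, -0.0, 2.5]
width: 0.0284
```

```bash
python3 -m pendant '[[20,0,0,45,0,0,0],[20,0,0,85,0,0,0],[20,10,50,90,0,0,0],[20,20,110,90,0,0,0],[20,30,170,90,0,0,0]]';python3 -m pendant '[[20,12,60,0,0,0,0],[20,24,120,0,0,0,0],[20,24,149,0,0,0,0],[20,24,149,0,0,0,0],[20,24,149,-40,0,0,0]]';python3 - <<'E'
from bench import *
s=read_state();print(s["position"],s["width"])
E
```

```text
time: 19.73
position: [0.4803, 0.1385, 0.1311]
eef_rot: [0.005, 1.0, -0.002, 0.002]
force: [1.2, -0.3, -0.4]
width: 0.0283
time: 20.35
position: [0.5061, 0.2888, 0.0931]
eef_rot: [0.004, 1.0, -0.0, 0.005]
force: [0.4, 0.5, -1.7]
width: 0.0284
[0.50608163 0.28883562 0.09313185] 0.028355066883339372
```

```bash
python3 -m pendant '[[20,-1,-2,-25,0,0,0],[20,-1,-2,-45,0,0,0],[20,-1,-2,-51,0,0,0],[20,-1,-2,-52,0,0,0],[50,-1,-2,-52,0,0,0]]'; python3 -m pendant '[[50,0,0,0,0,0,0],[50,0,0,0,0,0,0],[50,0,0,40,0,0,0],[50,0,0,80,0,0,0],[60,0,0,110,0,0,0]]'; python3 -m pendant '[[60,-10,-60,0,0,0,0],[60,-20,-120,0,0,0,0],[60,-30,-180,0,0,0,0],[60,-40,-240,0,0,0,0],[60,-40,-300,0,0,0,0]]'; python3 -m pendant '[[60,0,-60,0,0,0,0],[60,0,-120,0,0,0,0],[60,0,-180,0,0,0,0],[60,0,-240,0,0,0,0],[60,0,-300,0,0,0,0]]';python3 -m pendant '[[60,3,-32,-30,0,0,0],[60,3,-32,-30,0,0,0],[60,3,-32,-30,0,0,0]]'; python3 - <<'E'
from h import *
w=read_camera("wrist");t=read_camera("top");print(read_state()["position"])
for b in blobs(w["image"],(0,0,90),(180,60,255),200,5000): print(b[0],plane(w,b[0][0]+b[0][2]/2,b[0][1]+b[0][3]/2,.05).round(3))
print("top")
for b in blobs(t["image"],(0,0,90),(180,50,255),60,150): print(b[0],plane(t,b[0][0]+b[0][2]/2,b[0][1]+b[0][3]/2,.05).round(3))
cv2.imwrite("pics/wt5.png",np.vstack([w["image"][:,:,::-1][:350],t["image"][130:330,:,::-1]]))
E
```

```text
time: 20.98
position: [0.5058, 0.2872, 0.0422]
eef_rot: [0.004, 1.0, 0.001, 0.006]
force: [-0.8, 0.6, 0.5]
width: 0.0458
time: 21.6
position: [0.5062, 0.2875, 0.1544]
eef_rot: [0.004, 1.0, 0.001, 0.007]
force: [1.0, 0.3, -0.4]
width: 0.0603
time: 22.22
position: [0.4656, -0.0141, 0.1551]
eef_rot: [0.004, 1.0, 0.002, 0.007]
force: [1.7, -0.1, -0.0]
width: 0.0601
time: 22.85
position: [0.4655, -0.3161, 0.1555]
eef_rot: [0.003, 1.0, 0.001, 0.008]
force: [1.6, 1.6, 1.1]
width: 0.0599
time: 23.22
position: [0.4686, -0.3481, 0.1259]
eef_rot: [0.003, 1.0, 0.001, 0.008]
force: [0.4, 0.2, -0.1]
width: 0.0601
[ 0.46910889 -0.34759413  0.12663701]
[613   0  17  23 238] [ 0.358 -0.186  0.05 ]
[ 300  186   48   50 1489] [ 0.467 -0.342  0.05 ]
top
[246 223  13  13 103] [0.512 0.146 0.05 ]
[185 227  13  14 108] [0.502 0.285 0.05 ]
[246 253  13  13 111] [0.444 0.145 0.05 ]
[588 259  29  16 108] [ 0.427 -0.653  0.05 ]
[  0 273  59   8 113] [0.406 0.64  0.05 ]
[289 285  10  11  69] [0.376 0.05  0.05 ]
[383 298   4  37  70] [ 0.319 -0.153  0.05 ]
```

View pics/wt5.png

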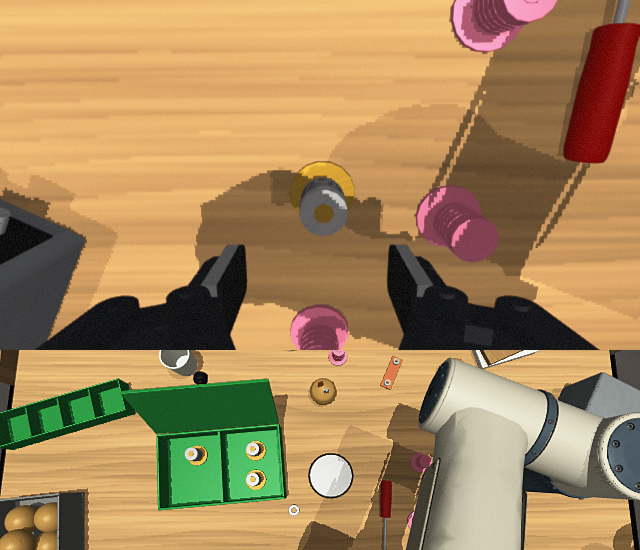

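```bash
python3 -m pendant '[[56,-2,5,-30,0,0,0],[56,-2,5,-60,0,0,0],[56,-2,5,-82,0,0,0],[56,-2,5,-92,0,0,0],[56,-2,5,-92,0,0,0]]' 60; python3 -m pendant '[[20,0,0,0,0,0,0],[20,0,0,0,0,0,0],[20,0,0,0,0,0,0],[20,0,0,0,0,0,0]]' 60; python3 -m pendant '[[20,0,0,40,0,0,0],[20,0,0,80,0,0,0],[20,0,60,90,0,0,0],[20,0,120,90,0,0,0],[20,0,180,90,0,0,0]]' 60; python3 -m pendant '[[20,-8,60,0,0,0,0],[20,-16,124,0,0,0,0],[20,-16,126,-20,0,0,0],[20,-16,126,-50,0,0,0],[20,-16,126,-70,0,0,0]]'; for i in 1 2 3; do python3 -m pendant '[[20,0,0,-4,0,0,0],[20,0,0,-4,0,0,0]]'|egrep 'pos|force'; done;  python3 -m pendant '[[20,0,0,0,0,0,0],[20,0,0,0,0,0,0]]'
```

```text
time: 23.95
position: [0.4675, -0.3422, 0.0351]
eef_rot: [0.002, 1.0, 0.001, 0.009]
force: [-0.4, -0.7, -0.1]
width: 0.0559
time: 24.45
position: [0.4683, -0.3425, 0.0358]
eef_rot: [0.002, 1.0, 0.0, 0.01]
force: [2.0, -0.9, 2.1]
width: 0.0283
time: 25.08
position: [0.4674, -0.1609, 0.1254]
eef_rot: [0.003, 1.0, 0.001, 0.009]
force: [1.9, 2.0, -1.0]
width: 0.0281
time: 25.7
position: [0.45, -0.0348, 0.0539]
eef_rot: [0.003, 1.0, 0.0, 0.008]
force: [0.6, -1.0, -1.2]
width: 0.0283
position: [0.4498, -0.035, 0.05]
force: [0.5, -0.2, -1.2]
position: [0.4507, -0.0349, 0.0468]
force: [0.2, 1.1, 2.9]
position: [0.4508, -0.0349, 0.0433]
force: [-3.2, 1.2, 7.7]
time: 26.7
position: [0.4508, -0.0349, 0.0439]
eef_rot: [0.002, 1.0, 0.0, 0.009]
force: [-3.6, 1.2, 6.6]
width: 0.0285
```

```bash
python3 -m pendant '[[20,0,0,40,0,0,0],[20,0,0,80,0,0,0],[20,5,50,85,0,0,0],[20,10,110,85,0,0,0],[20,15,140,85,0,0,0]]';  python3 - <<'E'
from bench import *
s=read_state();print(s["position"],s["joint_positions"],s["width"])
E
```

```text
time: 27.32
position: [0.4656, 0.1073, 0.1288]
eef_rot: [0.002, 1.0, 0.001, 0.009]
force: [0.2, -0.9, -1.3]
width: 0.0285
[0.46564265 0.1073265  0.12878418] [ 0.56192908  0.17310575 -0.30830636  0.00944007 -1.07326118 -2.14068698] 0.028494773079278907
```

```bash
python3 -m pendant '[[20,3,20,0,0,0,10],[20,6,40,0,0,0,20],[20,9,60,0,0,0,30],[20,13,79,0,0,0,40],[20,13,79,0,0,0,50]]'; python3 -m pendant '[[20,0,0,0,0,0,10],[20,0,0,0,0,0,20],[20,0,0,0,0,0,30],[20,0,0,0,0,0,40],[20,0,0,0,0,0,40]]';python3 -m pendant '[[20,0,0,0,0,0,0],[20,0,0,0,0,0,0]]'; python3 - <<'E'
from h import *
w=read_camera("wrist");print(read_state()["position"]);cv2.imwrite("pics/w6.png",w["image"][:,:,::-1])
E
```

```text
time: 27.95
position: [0.4786, 0.1874, 0.1282]
eef_rot: [-0.424, 0.906, 0.005, 0.008]
force: [-0.7, 0.1, -0.7]
width: 0.028
time: 28.58
position: [0.4784, 0.1873, 0.1277]
eef_rot: [0.708, -0.707, -0.007, -0.005]
force: [0.5, -0.4, -1.6]
width: 0.0283
time: 28.82
position: [0.4783, 0.1872, 0.1276]
eef_rot: [-0.707, 0.707, 0.007, 0.005]
force: [-0.0, -0.8, -1.0]
width: 0.0283
[0.4783719 0.1872639 0.1276457]
```

View pics/w6.png

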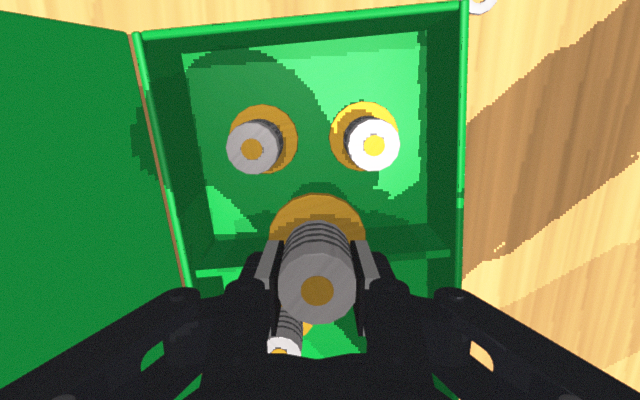

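```bash
python3 - <<'E'
from h import *
w=read_camera("wrist")
print("far",plane(w,252,148,.055),"near",plane(w,374,145,.055),"soft",plane(w,283,348,.055))
print("div top edge",plane(w,195,272,.062),plane(w,450,252,.062)); print("foot held centre?",plane(w,317,236,.093))
E
```

```text
far [0.51531607 0.14759358 0.055     ] near [0.44593989 0.14587212 0.055     ] soft [0.50113805 0.28241085 0.055     ]
div top edge [0.55245567 0.22193378 0.062     ] [0.39860951 0.20883434 0.062     ]
foot held centre? [0.47846226 0.18598917 0.093     ]
```

```bash
python3 -m pendant '[[20,2,-3,-20,0,0,0],[20,2,-3,-40,0,0,0],[20,2,-3,-60,0,0,0],[20,2,-3,-75,0,0,0],[20,2,-3,-82,0,0,0]]';python3 -m pendant '[[20,0,0,-3,0,0,0],[20,0,0,-4,0,0,0]]'
```

```text
time: 29.55
position: [0.4802, 0.1841, 0.045]
eef_rot: [0.707, -0.707, -0.007, -0.005]
force: [-0.3, 0.0, -1.5]
width: 0.0289
time: 29.8
position: [0.4804, 0.1842, 0.0414]
eef_rot: [0.707, -0.707, -0.007, -0.005]
force: [-1.0, -1.1, 1.3]
width: 0.0285
```

```bash
python3 -m pendant '[[44,0,0,0,0,0,0],[44,0,0,0,0,0,0],[44,0,0,0,0,0,0],[44,0,0,40,0,0,0],[44,0,0,90,0,0,0]]'; python3 -m pendant '[[20,-20,-50,40,0,0,0],[0,-40,-110,80,0,0,0],[0,-40,-170,80,0,0,0],[0,-40,-230,80,0,0,0],[0,-40,-230,80,0,0,0]]'; python3 - <<'E'
from h import *
t=read_camera("top");s=read_camera("side");print(read_state()["position"])
for b in blobs(t["image"],(0,0,90),(180,50,255),60,150): print(b[0],plane(t,b[0][0]+b[0][2]/2,b[0][1]+b[0][3]/2,.055).round(3))
print(tri(t,(268,159.5),s,(265,190)),tri(t,(122.5,170),s,(201,302)))
cv2.imwrite("pics/wt7.png",np.hstack([cv2.resize(t["image"][130:330,90:350],(390,300)),cv2.resize(s["image"][140:400,100:400],(346,300))])[:,:,::-1])
E
```

```text
time: 30.42
position: [0.4797, 0.1837, 0.1316]
eef_rot: [0.707, -0.707, -0.007, -0.004]
force: [1.3, 0.5, -0.5]
width: 0.0442
time: 31.05
position: [0.4392, -0.0492, 0.2121]
eef_rot: [-0.706, 0.709, 0.007, 0.004]
force: [-0.0, 0.2, -0.0]
width: -0.0002
[ 0.43954126 -0.04716642  0.21169839]
[185 227  13  14 107] [0.501 0.284 0.055]
[569 243  13  10  76] [ 0.47  -0.592  0.055]
[595 256  12  10  74] [ 0.44  -0.647  0.055]
[  0 273  59   8 110] [0.406 0.637 0.055]
(array([0.62850838, 0.0919076 , 0.21257532]), np.float64(0.008450460859304593)) (array([0.60203032, 0.36112678, 0.22549906]), np.float64(0.012306619533649511))
```

View pics/wt7.png

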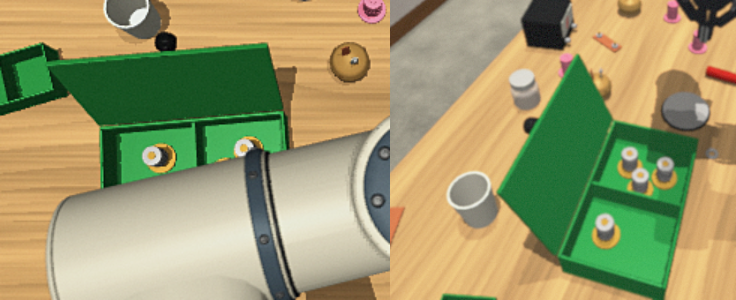

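```bash
python3 -m pendant '[[0,0,0,40,0,0,0],[0,0,0,65,0,0,0],[0,50,30,65,0,0,0],[0,100,60,65,0,0,0],[0,150,90,65,0,0,0]]'; python3 -m pendant '[[0,40,40,0,0,0,0],[0,77,90,0,0,0,0],[0,77,105,0,0,0,0],[0,77,107,0,0,0,0],[0,77,107,0,0,0,0]]'; python3 - <<'E'
from h import *
t=read_camera("side");st=read_state();print(st["position"],st["joint_positions"])
cv2.imwrite("pics/s8.png",t["image"][100:,100:500,::-1])
E
```

```text
time: 31.78
position: [0.5909, 0.0459, 0.2766]
eef_rot: [-0.707, 0.707, 0.007, 0.004]
force: [0.3, -0.4, 1.2]
width: 0.0001
time: 32.4
position: [0.6674, 0.1528, 0.2777]
eef_rot: [0.707, -0.707, -0.007, -0.004]
force: [0.5, -0.4, 0.3]
width: 0.0001
[0.6674988  0.15226072 0.27795618] [ 0.44339619  0.53902792  0.62246498 -0.0160059  -1.65024417 -0.44521718]
```

View pics/s8.png

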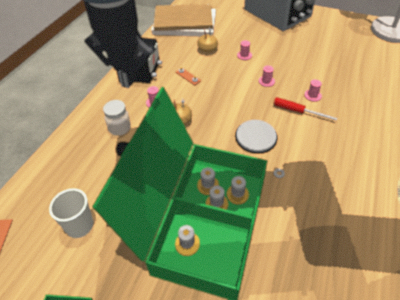

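```bash
python3 -m pendant '[[0,0,0,-25,0,0,0],[0,0,0,-50,0,0,0],[0,0,0,-70,0,0,0],[0,0,0,-78,0,0,0],[0,0,0,-78,0,0,0]]'; for i in 1 2 3; do python3 -m pendant '[[0,-7,0,0,0,0,0],[0,-14,0,0,0,0,0],[0,-21,0,0,0,0,0],[0,-28,0,0,0,0,0],[0,-35,0,0,0,0,0]]'|egrep 'pos|force'; done
```

```text
time: 33.08
position: [0.6673, 0.1516, 0.2006]
eef_rot: [-0.707, 0.708, 0.007, 0.005]
force: [0.2, 0.2, -0.2]
width: 0.0
position: [0.6324, 0.1516, 0.2013]
force: [0.8, -0.4, 1.3]
position: [0.6007, 0.149, 0.2074]
force: [4.7, -8.7, 19.7]
position: [0.5647, 0.1492, 0.2066]
force: [0.8, -0.3, 0.7]
```

```bash
python3 - <<'E'
from h import *
s=read_camera("side");t=read_camera("top")
cv2.imwrite("pics/s9.png",np.hstack([s["image"][100:400,100:450],t["image"][100:400,100:400]])[:,:,::-1])
E
```

```text
(no output)
```

View pics/s9.png

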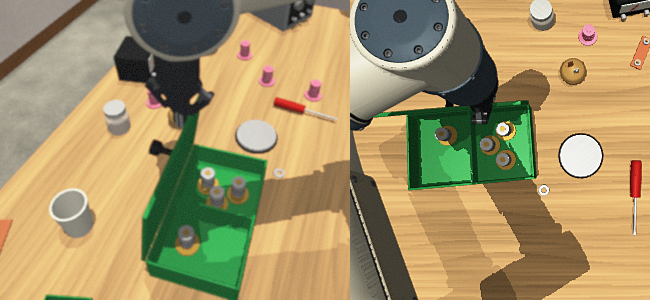

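```bash
python3 -m pendant '[[0,0,0,6,0,0,0],[0,0,0,8,0,0,0],[0,-6,0,8,0,0,0],[0,-12,0,8,0,0,0],[0,-18,0,6,0,0,0]]'|egrep 'pos|force'; python3 -m pendant '[[0,-6,0,0,0,0,0],[0,-12,0,0,0,0,0],[0,-18,0,0,0,0,0]]'|egrep 'pos|force'; python3 - <<'E'
from h import *
s=read_camera("side");w=read_camera("wrist")
cv2.imwrite("pics/s10.png",np.hstack([s["image"][100:400,100:400],cv2.resize(w["image"],(480,300))])[:,:,::-1])
E
```

```text
position: [0.546, 0.1493, 0.2128]
force: [0.8, -0.7, 0.4]
position: [0.5275, 0.1493, 0.2128]
force: [1.2, 0.2, 0.4]
```

View pics/s10.png

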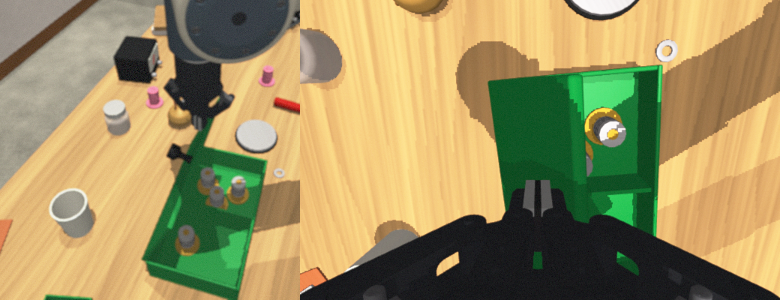

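```bash
python3 -m pendant '[[0,-4,0,-3,0,0,0],[0,-8,0,-6,0,0,0],[0,-12,0,-10,0,0,0],[0,-17,0,-14,0,0,0],[0,-22,0,-17,0,0,0]]'|egrep 'pos|force'; python3 -m pendant '[[0,-5,0,-3,0,0,0],[0,-10,0,-7,0,0,0],[0,-15,0,-11,0,0,0],[0,-20,0,-15,0,0,0],[0,-24,0,-19,0,0,0]]'|egrep 'pos|force'; python3 -m pendant '[[0,-4,0,-4,0,0,0],[0,-8,0,-8,0,0,0],[0,-12,0,-13,0,0,0],[0,-16,0,-18,0,0,0],[0,-20,0,-23,0,0,0]]'|egrep 'pos|force'
```

```text
position: [0.5048, 0.1491, 0.1955]
force: [1.3, -1.4, 0.4]
position: [0.4804, 0.1491, 0.1762]
force: [0.6, -0.7, 0.6]
position: [0.4602, 0.1492, 0.1528]
force: [1.0, -0.6, 0.5]
```

```bash
python3 -m pendant '[[0,-2,0,-4,0,0,0],[0,-4,0,-8,0,0,0],[0,-6,0,-12,0,0,0],[0,-8,0,-16,0,0,0],[0,-9,0,-20,0,0,0]]'|egrep 'pos|force'; python3 -m pendant '[[0,-2,0,-4,0,0,0],[0,-3,0,-8,0,0,0],[0,-5,0,-12,0,0,0],[0,-6,0,-16,0,0,0],[0,-7,0,-20,0,0,0]]'|egrep 'pos|force'; python3 -m pendant '[[0,0,0,-3,0,0,0],[0,-1,0,-7,0,0,0],[0,-2,0,-10,0,0,0],[0,-2,0,-13,0,0,0],[0,-3,0,-16,0,0,0]]'|egrep 'pos|force'
```

```text
position: [0.451, 0.1492, 0.1326]
force: [-0.2, -0.4, 0.8]
position: [0.4439, 0.1491, 0.1122]
force: [0.5, -0.8, 0.6]
position: [0.441, 0.1492, 0.0961]
force: [1.1, 0.7, 0.5]
```

```bash
python3 -m pendant '[[0,0,0,-2,0,0,0],[0,0,0,-4,0,0,0],[0,0,0,-6,0,0,0],[0,0,0,-8,0,0,0],[0,0,0,-9,0,0,0]]'|egrep 'pos|force'; for i in 1 2; do python3 -m pendant '[[0,0,0,-1,0,0,0],[0,0,0,-2,0,0,0],[0,0,0,-2,0,0,0]]'|egrep 'pos|force';done
```

```text
position: [0.4409, 0.1492, 0.087]
force: [-0.7, 0.2, 1.0]
position: [0.441, 0.1492, 0.0849]
force: [0.8, -0.2, 0.0]
position: [0.4411, 0.1492, 0.0844]
force: [-5.5, -0.5, 13.8]
```

Firm stop at the expected shut height (84.5 mm). Backing off and checking.

```bash
python3 -m pendant '[[0,0,0,1,0,0,0],[0,0,0,1,0,0,0]]'|egrep 'pos|force'; python3 -m pendant '[[0,0,0,20,0,0,0],[0,0,0,60,0,0,0],[0,-20,-40,120,0,0,0],[0,-40,-90,160,0,0,0],[0,-60,-150,180,0,0,0]]'|egrep 'pos|force';python3 -m pendant '[[0,-10,-60,0,0,0,0],[0,-20,-120,0,0,0,0],[0,-20,-180,0,0,0,0],[0,-20,-240,0,0,0,0]]'|egrep 'pos|force'; python3 - <<'E'
from h import *
s=read_camera("side");t=read_camera("top")
for nm,c in(("top",t),("side",s)):
    b=max(blobs(c["image"],(50,80,30),(75,255,255),300),key=lambda b:b[0][4]);print(nm,b[0])
cv2.imwrite("pics/end.png",np.hstack([s["image"][100:400,100:480],t["image"][100:400,90:500]])[:,:,::-1])
E
```

```text
position: [0.4413, 0.1493, 0.0855]
force: [-0.7, 1.0, 0.4]
position: [0.3871, 0.0155, 0.2602]
force: [1.7, -1.4, -0.4]
position: [0.3666, -0.2265, 0.2602]
force: [1.5, 0.7, 0.6]
top [ 155  204  132   87 9539]
side [  246   242   121   158 12313]
```

View pics/end.png

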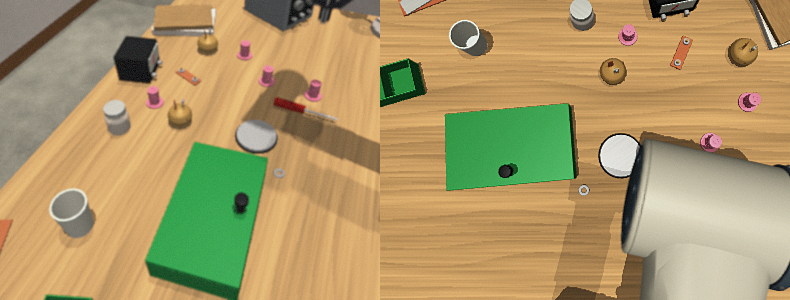

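```bash
python3 -c "
from bench import *
print(read_state()['time'],finish_job())"
```

```text
the job is handed in; nothing more can be done
42.75 None
```

I found four brass probes. I pressed each one on the plate, sorted them by spring, shut the lid and handed the job in at 42.75 s.

| Probe start (x, y in m) | Force near 6 mm of press | Spring | Placed in |
|---|---|---|---|
| 0.477, −0.162 | about 8 N | stiff | right bay |
| 0.567, −0.163 | about 11 N | stiff | right bay |
| 0.571, −0.262 | about 2–2.5 N | soft | left bay |
| 0.467, −0.342 | about 8 N | stiff | right bay |

**Last checks:** All four probes stood upright in their bays in the last pictures before the lid moved over them. With the lid down, the fingertips met a firm stop of about 14 N at the height expected for shut. The last picture shows the lid flat on the case, the bystanders and pink look-alikes looking undisturbed, and the arm clear.

**What went less well:**
- While tipping the lid forward, the gripper pressed on it with about 20 N for a moment, probably a knuckle resting on its edge. That is under the 40 N limit. I raised the tool and went on at about 1 N, and the probes still stood afterwards.
- The third stiff probe stands only a few millimetres from its neighbours and the divider.
- I compared the bystanders by eye only, not by measured positions.

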